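# Throw the winder's locking drive handle from OFF to RUN

### The job

Set the winder's control box to run: pull the locking paddle handle, which leans to the left, straight out of its lock, swing it over to the right, and feel for the notch there until the handle drops fully home in it and is locked. Let go of it, and leave the spanner in front of the box, the tape roll and the wire bobbin where they lie.

Things in the scene. Friction and masses are not known exactly. Their poses are not given: they have to be found in the camera images.
- console: Grey control box, fixed to the bench: 140 mm (x) x 150 mm (y), its flat top 72 mm high. Origin: centre of its underside; z up. It stands so that its x axis points roughly to the robot's right (world -y, within 0.3 rad) and its y axis away from the robot.
- bat_hinge (a point): Centre of the handle's hinge, 78 mm above the console's origin; axes as the console's. The handle swings about this point's y axis, in the plane midway between two steel guard bails (8 mm round bar, arches of 88 mm radius about the hinge, inner faces 72 mm apart). Their tops are 92 mm from the hinge. Steel toothed quadrants of 41 mm radius stand on the same hinge.
- bat_grip (a point): Grip point in the middle of the black paddle handle, 90 mm from the hinge when it is home. Its z points outward along the handle (the way to pull); y along the paddle's 40 mm width (hinge axis); x across its 10 mm thickness, toward the RUN side (right). The bails leave no room to take it by its width: take it by its thickness, the gripper leaning with the handle.
- bat_lip (a point): Outer end of the paddle handle, on its axis, 26 mm beyond bat_grip; axes as bat_grip's. The paddle is flat, 10 mm thick and 40 mm wide, from 32 mm below bat_grip up to the lip, which forms its last 8 mm: 14 mm thick and 42 mm wide.
- bat_arm (a joint): Swing of the handle, rad. 0 at the start (OFF): it leans 38 degrees (0.663 rad) from vertical to the console's -x side (the left); it grows as it swings to the right (lean = 0.663 - value). Range -0.03 to 1.45. Light friction, about 2 N at the paddle. The only other notch, RUN, lies somewhere between 0.76 and 1.31 rad, set differently each time and not measured. In a notch it has up to 0.06 rad of play.
- bat (a joint): How far the handle is pulled out, m: 0 home in a notch, 0.015 at its stop. A spring draws it in: 6.5 N at 0, 10 N at the stop. Pulled under 0.008 at OFF it cannot swing; beyond, it swings freely. Let in between the notches, it rides on a rim at 0.008. Swung with the spring left free to draw it in, it drops to 0 at RUN and is blocked both ways; held pulled out, it passes over RUN.
- open_spanner: Open-ended steel spanner, 137 x 26 x 6 mm, lying loose in front of the box. Origin: centre of its underside. Leave it alone.
- tape_roll: Black tape roll, 62 mm across, 18 mm high, loose to the left of the box. Origin: centre of its underside. Leave it alone.
- wire_bobbin: Wire bobbin with white flanges, 44 mm across, 32 mm high, standing loose at the right of the box. Origin: centre of its underside. Leave it alone.

How it is judged:
By the outcome, as a careful person would: the job done as asked, in the order asked, and still so for the second after the job is handed in, with the robot touching nothing.
It also fails if it takes over 45 s, if anything falls off the work surface, if the arm or the gripper's body presses on something with over 40 N, if the wrist force passes 120 N, or if a joint passes its speed limit or range.

### The arm

A 7-joint arm with a two-finger parallel gripper is mounted at the origin on a cart in front of the work surface, level with it; the furniture and walls round the work are solid. World frame = base frame: x ahead of the robot, y to its left, z up, the work surface at z = 0. Lengths are in mm, angles in rad, forces in N, time in s.
With the tool pointing down it reaches from about 425 to 800 mm from the base axis. Payload 8.3 kg.
Tool frame: the origin (TCP) lies on the mounting face of the last link; the fingertips stand 173 mm ahead of it and the grasp point (between the pads) lies 155 mm ahead of it; z points along the fingers, y is the line along which they close (so a half turn about z gives the same grasp; the last joint's range is limited). The gripper opens to 85 mm and grips with 20 to 120 N. Pads are 22 mm wide; open, the fingers measure 114 mm over their backs; the gripper's body (76 mm by 85 mm) begins 54 mm behind the grasp point. The pads swing forward as they close: fully open they stand 13 mm farther back than shut.
Start: joints at [1.047, 0.383, 0.016, 1.37, -0.006, 1.388, -0.046], TCP at [277.943, -559.789, 404.679] pointing down, gripper open.
Joint ranges: [-2.95, 2.95], [-0.25, 2.06], [-1.52, 1.56], [0.18, 2.33], [-1.44, 4.58], [0.02, 2.06], [-3.01, 3.01]. Speed limits (rad/s): [2.39, 2.39, 3.01, 3.01, 3.14, 3.14, 3.14].

### API

Orientations are given as a unit quaternion [x, y, z, w].
In Python, from workcell import env gives the robot as it stands.
- The arm moves only by the tool apply_moves, never from a script. Its argument "targets" is text: rows parted by semicolons, each of 7 numbers parted by spaces: the shift along the world's x, y, z in mm, then the turn, a rotation vector about the world's x, y, z in rad, then the finger opening in mm, from 0 to 85.4. A call has exactly 10 rows; each row shifts and turns the commanded pose from where the row before left it; what a row does not reach is not made up. A row lasts 1/12 s, in which the tool goes at most 41.7 mm and 7.16 degrees, less where a joint would pass 70% of its speed; a pose out of reach is approached as far as the arm can. A call is refused whole if a number of a shift passes 41.7 or a number of a turn 0.125, either way. A call with a gripper value outside its range is refused whole. The fingers move at their own pace and stop on an object; "squeeze" is the grip in N (left out, the last holds). Time passes only in rows, so rows that do not move let the fingers close, or fill a call up. It gives the time, the measured TCP pose, the force, the opening and the grip force at its end, in the units of the state.
- env.observe(): the state, without advancing time (a new reading comes with each control period).
- env.read_camera(name): name is "scene" or "top" or "wrist"; returns the picture (420x560x3 uint8, blue, green, red); there is no depth.
- env.camera_info(name): a dict with "intrinsics" (3x3 intrinsics, pixels), "extrinsics" (4x4, takes a point from world to camera coordinates); the wrist camera has in their place "T_tool_cam" (4x4, takes a point from camera to tool coordinates, whose origin is the TCP and whose axes are the flange's). Camera axes: x right, y up, looking along -z (the intrinsics and any distortion apply to the point x, -y, -z); pixel columns grow to the right and rows downward; lengths in mm; the calibration is good to about 2 mm. A picture is of the moment at which its call begins: read the wrist's pose just before it. camera_info takes no time and is no camera call.
- env.sign_off(): hands the job in; it is judged then, once.
Trained networks look in the newest picture that a camera, given by its name, has taken for a name from the list of things; names that differ only in an ending like _2 or _b are one class to them, and where a whole thing is asked for, a point or a joint stands for the part that bears it (a point fixed in the world has none). Each returns a list of dicts, best first, with "conf" (0 to 1); they miss things now and then, are a little off and sometimes report something else, mostly with a low value. They report only what shows in the picture. A call takes as long as a camera call.
- env.recognise(camera, thing): "bbox" ([left, top, width, height] in pixels, round what is visible of it).
The state is a dict: "time_s": time; "qpos": joint angles; "joint_vel": joint speeds; "joint_efforts": joint torques, N m; "tool_pos": TCP position; "tool_rot": TCP orientation; "force": force on the tool from outside, world axes, zero at the start; "torque": the same for the moment, N m; "finger_gap": opening from 0.0 (shut) to 1.0 (fully open); "gripper_force": force on a finger pad.
Only numpy, scipy, OpenCV 4.12 (cv2) and the standard library are available. Lean on these libraries where they do the work, as an engineer would, in place of code of your own. Each camera call takes 0.05 s, during which the arm holds its last target. There are 200 camera calls.

## Working session

There is one attempt and no reset: what is moved stays moved. The work goes in short steps, Python scripts to look and compute and a tool call to move; the robot and the scene stay as the last step left them, time stands still between calls to the robot, and variables do not carry over. Pictures are saved under pics/ and viewed, at most 10 in all, crops included, and the job is handed in when it is done.

Besides the shell and the picture viewer there is one more tool, called after "Request:" by a JSON object that holds its "api" and its "payload". apply_moves: Moves the arm, as the interface text tells. Its arguments: {"type":"object","properties":{"targets":{"type":"string"},"squeeze":{"type":"number"}},"required":["targets"]}

```bash
mkdir -p pics; ls; python3 - <<'E'
from workcell import env
import cv2,numpy as np
np.set_printoptions(precision=4,suppress=True)
ims=[]
for c in ["scene","top"]:
    im=env.read_camera(c); ims.append(im); cv2.imwrite(f"pics/{c}0.png",im)
    i=env.camera_info(c); print(c,i)
    for t in ["console","bat_grip","bat_lip","bat_hinge"]:
        try: print(t,[(d['bbox'],round(d['conf'],2)) for d in env.recognise(c,t)[:2]])
        except Exception as e: print(t,e)
print(env.camera_info("wrist")); print(env.observe())
E
```

```text
pics
scene {'intrinsics': array([[408.6674,   0.    , 274.9195],
       [  0.    , 408.6674, 213.7986],
       [  0.    ,   0.    ,   1.    ]]), 'extrinsics': array([[  -0.8967,   -0.4425,    0.0072,  484.6381],
       [   0.1671,   -0.3236,    0.9313, -235.643 ],
       [  -0.4098,    0.8364,    0.3641, -613.3902],
       [   0.    ,    0.    ,    0.    ,    1.    ]])}
console [([229.4, 190.0, 91.3, 96.8], 0.62)]
bat_grip [([246.6, 197.9, 30.3, 31.6], 0.58)]
bat_lip [([242.1, 201.0, 34.0, 28.7], 0.57)]
bat_hinge [([231.7, 190.6, 90.7, 97.4], 0.67)]
top {'intrinsics': array([[386.9241,   0.    , 279.8639],
       [  0.    , 386.9241, 213.1031],
       [  0.    ,   0.    ,   1.    ]]), 'extrinsics': array([[  -0.0224,   -0.9995,    0.0211,  -67.919 ],
       [   0.9802,   -0.0178,    0.1973, -564.7539],
       [  -0.1969,    0.0251,    0.9801, -842.3303],
       [   0.    ,    0.    ,    0.    ,    1.    ]])}
console [([237.1, 172.4, 71.7, 78.4], 0.61)]
bat_grip [([240.1, 178.2, 28.7, 36.0], 0.86)]
bat_lip [([240.9, 180.0, 29.5, 25.6], 0.58)]
bat_hinge []
{'intrinsics': array([[304.5205,   0.    , 277.4358],
       [  0.    , 304.5205, 206.2786],
       [  0.    ,   0.    ,   1.    ]]), 'T_tool_cam': array([[ 0.0007,  0.9638,  0.2667, 66.649 ],
       [ 1.    , -0.0007,  0.    ,  0.0446],
       [ 0.0002,  0.2667, -0.9638, 32.4127],
       [ 0.    ,  0.    ,  0.    ,  1.    ]])}
{'time_s': 0.5, 'qpos': array([ 1.0471,  0.3835,  0.0164,  1.3702, -0.0063,  1.3882, -0.0465]), 'joint_vel': array([-0.0007,  0.    ,  0.0015, -0.0014, -0.0005, -0.0004,  0.0007]), 'joint_efforts': array([ -0.0008, -62.675 ,   0.842 , -37.1761,   0.0166,   0.0037,
         0.0001]), 'tool_pos': array([ 277.9344, -559.7892,  404.6214]), 'tool_rot': array([ 0.9736,  0.2284,  0.    , -0.0001]), 'force': array([-0.0359, -0.3812, -0.5094]), 'torque': array([-0.0297,  0.018 , -0.0316]), 'gripper_force': 0.0, 'finger_gap': 0.9944795264830373}
```

View pics/scene0.png

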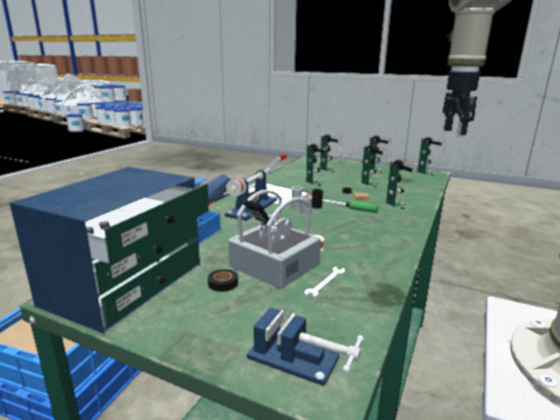

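View pics/top0.png

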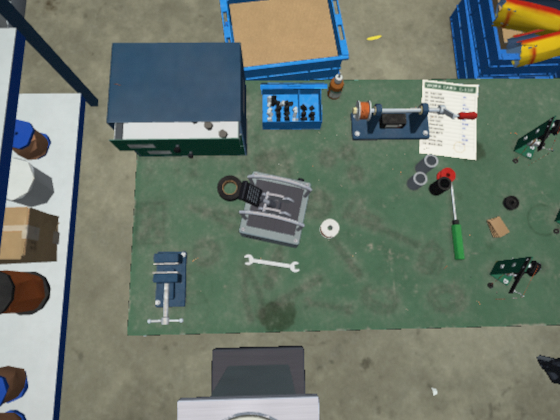

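The scene view shows the grey box around (275,235) with the paddle at about (258,210). In the top view the box is around (275,209), with the paddle at about (250,190), the tape roll at (231,187), the bobbin at (330,229) and the spanner at (272,264). I'll crop in to get corner positions.

```bash
python3 - <<'E'
import cv2,numpy as np
a=cv2.imread("pics/top0.png")[160:255,215:345]; b=cv2.imread("pics/scene0.png")[180:300,200:340]
a=cv2.resize(a,None,fx=6,fy=6,interpolation=cv2.INTER_CUBIC)
b=cv2.resize(b,None,fx=5,fy=5,interpolation=cv2.INTER_CUBIC)
cv2.imwrite("pics/a.png",a);cv2.imwrite("pics/b.png",b);print(a.shape,b.shape)
E
```

```text
(570, 780, 3) (600, 700, 3)
```

View pics/a.png

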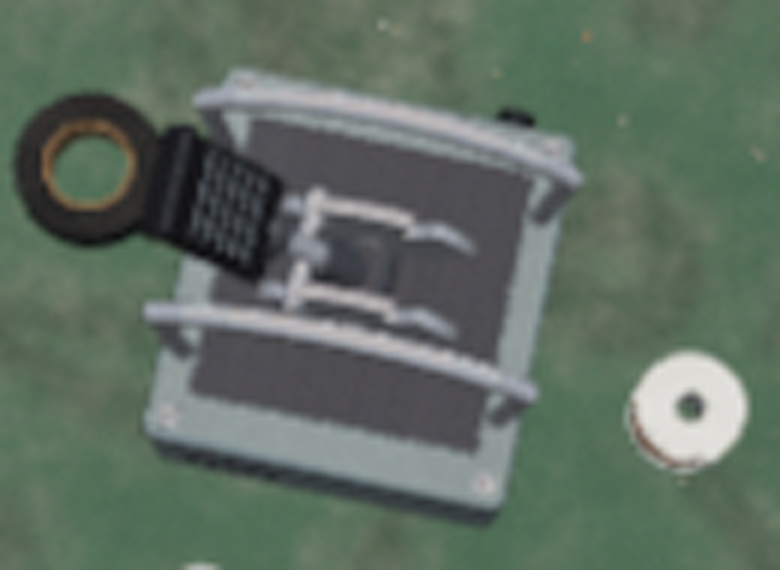

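View pics/b.png

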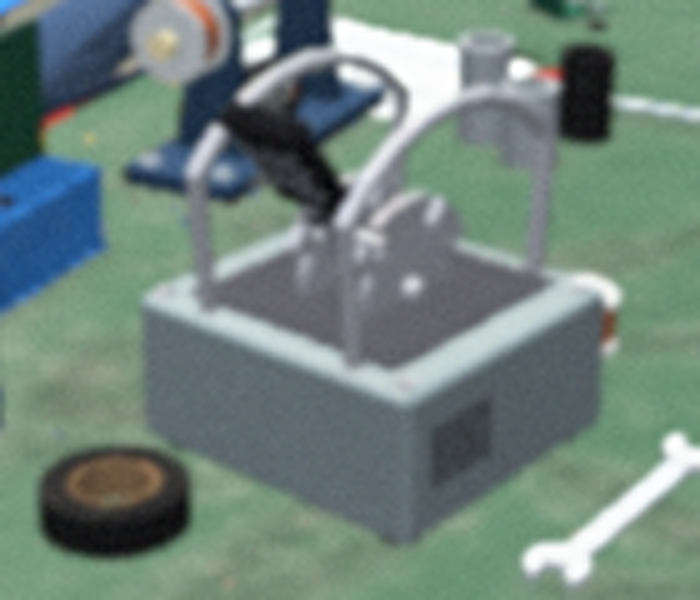

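```bash
cat > h.py <<'E'
import numpy as np
from workcell import env
from scipy.spatial.transform import Rotation as R
def proj(c,P):
    i=env.camera_info(c); E=i['extrinsics']; p=np.asarray(P)@E[:3,:3].T+E[:3,3]
    q=np.stack([p[...,0],-p[...,1],-p[...,2]],-1)@i['intrinsics'].T
    return q[...,:2]/q[...,2:]
def console(p): # x,y,yaw dev -> R,origin
    return R.from_euler('z',-np.pi/2+p[2]).as_matrix(), np.array([p[0],p[1],0])
def pts(p,L):
    M,o=console(p); return np.asarray(L)@M.T+o
def bat(lean,r,x=0,y=0): # console-frame point; lean to -x positive
    s,c=np.sin(lean),np.cos(lean)
    return np.array([-s*r+c*x, y, 78+c*r+s*x])
E
python3 - <<'E'
from h import *
from scipy.optimize import least_squares
T=lambda u,v:(215+u/6,160+v/6)
S=lambda u,v:(200+u/5,180+v/5)
L,B=70,75
top=[((-L,-B,72),T(150,430)),((L,-B,72),T(500,505)),((L,B,72),T(577,140)),((-L,B,72),T(232,72))]
sc=[((-L,-B,72),S(412,402)),((-L,B,72),S(145,297)),((L,-B,72),S(600,285)),((-L,-B,0),S(405,540)),((-L,B,0),S(150,435))]
pl=[bat(.663,116,-6,21),bat(.663,116,-6,-21)]
def res(p,which):
    r=[]
    for c,l in (("top",top),("scene",sc)):
        if c in which: r.append((proj(c,pts(p,[a for a,_ in l]))-np.array([b for _,b in l])))
    return np.concatenate(r)
for w in (["top"],["scene"],["top","scene"]):
    s=least_squares(lambda p:res(p,w).ravel(),[560,0,0],loss='soft_l1',x_scale=[100,100,.1]); print(w,s.x.round(3)); print(res(s.x,w).round(1).tolist())
p=s.x
b=[bat(.663,116,-6,21),bat(.663,116,-6,-21),bat(.663,58,5,21),bat(.663,58,5,-21)]
q=proj("top",pts(p,b)); print("paddle top crop",((q-[215,160])*6).round())
q=proj("scene",pts(p,b)); print("paddle scene crop",((q-[200,180])*5).round())
print("grip",pts(p,[bat(.663,90)]),"hinge",pts(p,[(0,0,78)]))
E
```

```text
['top'] [ 5.74466e+02 -6.98420e+01 -2.35000e-01]
[[-1.6, 0.6], [0.7, 1.3], [0.9, -0.7], [-0.4, -1.9]]
['scene'] [ 5.72877e+02 -7.00620e+01 -2.51000e-01]
[[-0.3, -1.1], [-0.7, -1.8], [3.4, -0.4], [0.6, 3.6], [-0.6, 0.3]]
['top', 'scene'] [ 5.74081e+02 -6.99470e+01 -2.38000e-01]
[[-1.7, 0.7], [0.6, 1.5], [1.0, -0.4], [-0.2, -1.8], [-0.3, -1.3], [-1.3, -1.6], [2.7, -0.8], [0.7, 3.4], [-1.2, 0.5]]
paddle top crop [[165. 121.]
 [137. 236.]
 [293. 177.]
 [267. 288.]]
paddle scene crop [[215. 115.]
 [294. 139.]
 [291. 176.]
 [368. 201.]]
grip [[587.15561294 -16.11876516 148.93343959]] hinge [[574.0812496  -69.94727222  78.        ]]
```

Request:
{"api": "apply_moves", "payload": {"targets": "17 33 -2 0 0 0.122 85; 17 33 -2 0 0 0.122 85; 17 33 -2 0 0 0.122 85; 17 33 -2 0 0 0.122 85; 17 33 -2 0 0 0.122 85; 17 33 -2 0 0 0.122 85; 17 33 -2 0 0 0.122 85; 17 33 -2 0 0 0.122 85; 17 33 -2 0 0 0.122 85; 17 33 -2 0 0 0.122 85", "squeeze": 40}}

```text
time_s: 1.33
tool_pos: [448.4, -228.0, 385.0]
tool_rot: [0.665, 0.747, -0.0, 0.0]
force: [0.1, -0.6, -0.0]
finger_gap: 1.0
gripper_force: 0.0
```

Request:
{"api": "apply_moves", "payload": {"targets": "17 33 -2 0 0 0.122 85; 17 33 -2 0 0 0.122 85; 17 33 -2 0 0 0.122 85; 17 33 -2 0 0 0.122 85; 17 33 -2 0 0 0.122 85; 17 33 -2 0 0 0.122 85; 17 33 -2 0 0 0.122 85; 17 33 -2 0 0 0.122 85; 17 33 -2 0 0 0.122 85; 17 33 -2 0 0 0.122 85"}}

```text
time_s: 2.17
tool_pos: [618.6, 101.6, 364.7]
tool_rot: [0.118, 0.993, -0.0, 0.0]
force: [0.6, -0.4, 0.6]
finger_gap: 0.995
gripper_force: 0.0
```

Request:
{"api": "apply_moves", "payload": {"targets": "0 2 -8 -0.1074 0.0261 0 85; 0 2 -8 -0.1074 0.0261 0 85; 0 2 -8 -0.1074 0.0261 0 85; 0 2 -8 -0.1074 0.0261 0 85; 0 2 -8 -0.1074 0.0261 0 85; 0 2 -7 -0.1074 0.0261 0 85; 0 0 0 0 0 0 85; 0 0 0 0 0 0 85; 0 0 0 0 0 0 85; 0 0 0 0 0 0 85"}}

```text
time_s: 3.0
tool_pos: [618.3, 111.3, 318.8]
tool_rot: [0.115, 0.939, -0.322, -0.038]
force: [0.1, -0.5, 0.2]
finger_gap: 0.993
gripper_force: 0.0
```

```bash
python3 - <<'E'
from h import *
import cv2
o=env.observe(); im=env.read_camera("wrist"); cv2.imwrite("pics/w1.png",im)
print(o['tool_pos'],o['tool_rot'],o['qpos'],o['force'],o['time_s'])
for t in ["bat_grip","bat_lip"]: print(t,[(d['bbox'],round(d['conf'],2)) for d in env.recognise("wrist",t)[:2]])
E
```

```text
[618.29516796 111.2783158  318.83559627] [ 0.11466523  0.93907052 -0.32184094 -0.03764119] [-0.06404039  0.63535134 -0.48836142  1.33699113  0.74379619  1.73438607
  0.72182554] [ 0.1426328  -0.52579651  0.15595049] 3.0
bat_grip [([269.9, 182.4, 23.5, 99.6], 0.83)]
bat_lip [([266.3, 182.3, 30.0, 96.3], 0.81)]
```

View pics/w1.png

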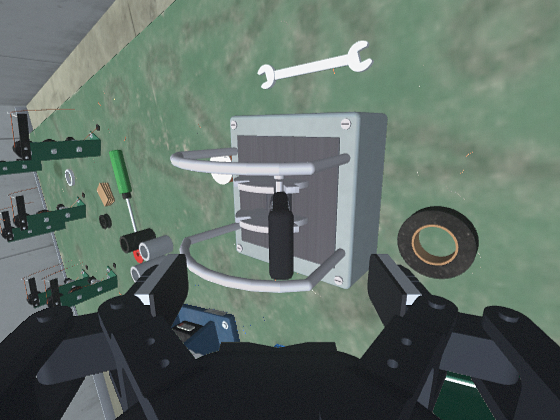

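The wrist view shows the paddle edge-on at column ~281, rows 195–280. The bails pass at rows ~160 and ~288 and the spanner is at the top. I'll compare the predicted points with this.

```bash
cat >> h.py <<'E'
def projw(P,pos,rot):
    i=env.camera_info("wrist"); T=i['T_tool_cam']; Rt=R.from_quat(rot).as_matrix()
    t=(np.asarray(P)-pos)@Rt; p=(t-T[:3,3])@T[:3,:3]
    q=np.stack([p[...,0],-p[...,1],-p[...,2]],-1)@i['intrinsics'].T
    return q[...,:2]/q[...,2:]
E
python3 - <<'E'
from h import *
o=env.observe(); pos,rot=o['tool_pos'],o['tool_rot']; p=[574.08,-69.95,-.238]
Rt=R.from_quat(rot).as_matrix(); print("tool axes rows\n",Rt.T.round(3))
f=lambda L:projw(pts(p,L),pos,rot).round(0).tolist()
print("corners FL FR BR BL",f([(-70,-75,72),(70,-75,72),(70,75,72),(-70,75,72)]))
print("lip end corners",f([bat(.663,116,x,y) for x in(-7,7) for y in(-21,21)]))
print("paddle base",f([bat(.663,58,x,y) for x in(-5,5) for y in(-20,20)]))
print("bail tops lean",f([bat(.663,88,0,y) for y in(-40,40)]), f([bat(0,88,0,y) for y in(-40,40)]))
M,_=console(p); u=M@[-np.sin(.663),0,np.cos(.663)]; print("u",u,"grip world",pts(p,[bat(.663,90)]))
g=pos+Rt@[0,0,155]; d=(g-pts(p,[bat(.663,90)])[0]); print("grasp - grip in console/handle:",(M.T@d).round(1), "radial",d@u, "x",d@(M@[np.cos(.663),0,np.sin(.663)]))
E
```

```text
tool axes rows
 [[-0.971  0.24  -0.003]
 [ 0.191  0.766 -0.614]
 [-0.145 -0.597 -0.789]]
corners FL FR BR BL [[357.0, 112.0], [226.0, 115.0], [232.0, 253.0], [346.0, 293.0]]
lip end corners [[291.0, 213.0], [290.0, 283.0], [265.0, 213.0], [266.0, 284.0]]
paddle base [[285.0, 191.0], [284.0, 243.0], [271.0, 191.0], [271.0, 243.0]]
bail tops lean [[278.0, 170.0], [278.0, 287.0]] [[196.0, 166.0], [204.0, 275.0]]
u [0.1451062  0.59813445 0.78814933] grip world [[587.1395581  -16.11789907 148.93343959]]
grasp - grip in console/handle: [-35.9   0.1  47.5] radial 59.51374443578647 x 0.9522547748571171
```

Request:
{"api": "apply_moves", "payload": {"targets": "-1.2 -5 -7.1 0 0 0 85; -1.2 -5 -7.1 0 0 0 85; -1.2 -5 -7.1 0 0 0 85; -1.2 -5 -7.1 0 0 0 85; -1.2 -5 -7.1 0 0 0 85; -1.2 -5 -7.1 0 0 0 85; -1.2 -5 -7.1 0 0 0 85; 0 0 0 0 0 0 50; 0 0 0 0 0 0 30; 0 0 0 0 0 0 24"}}

```text
time_s: 3.98
tool_pos: [609.6, 77.5, 268.3]
tool_rot: [0.114, 0.939, -0.323, -0.038]
force: [0.0, 1.0, -0.9]
finger_gap: 0.601
gripper_force: 0.0
```

```bash
python3 - <<'E'
from h import *
import cv2
o=env.observe(); im=env.read_camera("wrist"); cv2.imwrite("pics/w2.png",im)
print(o['tool_pos'],o['tool_rot'],o['force'],o['torque'],o['finger_gap'])
E
```

```text
[609.63799065  77.47889593 268.27566479] [ 0.11350763  0.93874836 -0.32312948 -0.03814268] [ 0.01272598  0.9543275  -0.91789751] [ 0.63006999 -0.19884079 -0.01722061] 0.6007187599358834
```

View pics/w2.png

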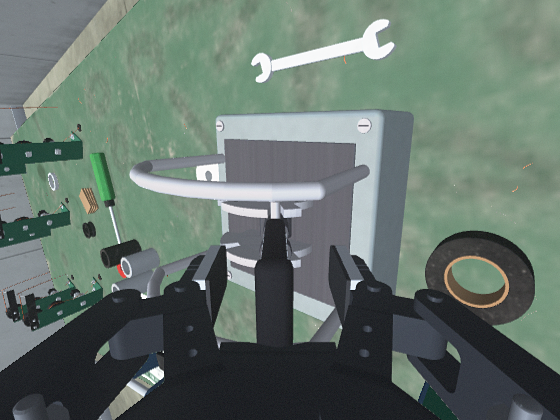

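The paddle (column ~275) is centred between the pads (columns ~222 and ~334), clear of both bails. Closing.

Request:
{"api": "apply_moves", "payload": {"targets": "0 0 0 0 0 0 0; 0 0 0 0 0 0 0; 0 0 0 0 0 0 0; 0 0 0 0 0 0 0; 0 0 0 0 0 0 0; 0 0 0 0 0 0 0; 0 0 0 0 0 0 0; 0 0 0 0 0 0 0; 0 0 0 0 0 0 0; 0 0 0 0 0 0 0", "squeeze": 40}}

```text
time_s: 4.87
tool_pos: [609.6, 77.3, 268.5]
tool_rot: [0.114, 0.939, -0.323, -0.038]
force: [0.3, 2.2, 4.6]
finger_gap: 0.117
gripper_force: 34.5
```

Request:
{"api": "apply_moves", "payload": {"targets": "0.3 1.2 1.6 0 0 0 0; 0.3 1.2 1.6 0 0 0 0; 0.3 1.2 1.6 0 0 0 0; 0.3 1.2 1.6 0 0 0 0; 0.3 1.2 1.6 0 0 0 0; 0.3 1.2 1.6 0 0 0 0; 0 0 0 0 0 0 0; 0 0 0 0 0 0 0; 0 0 0 0 0 0 0; 0 0 0 0 0 0 0", "squeeze": 60}}

```text
time_s: 5.7
tool_pos: [611.2, 83.0, 275.7]
tool_rot: [0.114, 0.938, -0.324, -0.04]
force: [0.8, -5.7, -7.4]
finger_gap: 0.115
gripper_force: 46.9
```

```bash
python3 - <<'E'
from h import *
p=[574.08,-69.95,-.238]; M,_=console(p); o=env.observe(); pos=o['tool_pos']
l=M.T@(pos-pts(p,[(0,0,78)])[0]); print("TCP rel hinge in console",l.round(1),"R",np.hypot(l[0],l[2]),"lean",np.arctan2(-l[0],l[2]))
Rr=256
def tab(a,b,n):
    th=np.linspace(a,b,n+1); P=np.array([M@[-np.sin(.663-t)*Rr,0,np.cos(.663-t)*Rr] for t in th]); print(a,b,(b-a)/n,(M@[0,1,0]*(b-a)/n).round(4)); print(np.diff(P,axis=0).round(1).tolist())
tab(0,.245,7); tab(.245,.645,10); tab(.645,.705,5); 
for a in np.arange(.705,1.33,.06): tab(a,a+.06,3)
E
```

```text
TCP rel hinge in console [-157.4    0.   197.7] R 252.7197713728532 lean 0.6721703376612261
0 0.245 0.034999999999999996 [ 0.034  -0.0083  0.    ]
[[-1.7, -7.0, 5.4], [-1.7, -7.1, 5.1], [-1.8, -7.3, 4.9], [-1.8, -7.5, 4.6], [-1.8, -7.6, 4.3], [-1.9, -7.8, 4.1], [-1.9, -7.9, 3.8]]
0.245 0.645 0.04 [ 0.0389 -0.0094  0.    ]
[[-2.2, -9.2, 4.0], [-2.3, -9.3, 3.6], [-2.3, -9.5, 3.2], [-2.3, -9.6, 2.8], [-2.3, -9.7, 2.4], [-2.4, -9.8, 2.0], [-2.4, -9.8, 1.6], [-2.4, -9.9, 1.2], [-2.4, -9.9, 0.8], [-2.4, -9.9, 0.4]]
0.645 0.705 0.011999999999999988 [ 0.0117 -0.0028  0.    ]
[[-0.7, -3.0, 0.0], [-0.7, -3.0, 0.0], [-0.7, -3.0, -0.0], [-0.7, -3.0, -0.1], [-0.7, -3.0, -0.1]]
0.705 0.7649999999999999 0.01999999999999998 [ 0.0194 -0.0047  0.    ]
[[-1.2, -5.0, -0.3], [-1.2, -5.0, -0.4], [-1.2, -5.0, -0.5]]
0.7649999999999999 0.825 0.020000000000000018 [ 0.0194 -0.0047  0.    ]
[[-1.2, -4.9, -0.6], [-1.2, -4.9, -0.7], [-1.2, -4.9, -0.8]]
0.8249999999999998 0.8849999999999998 0.01999999999999998 [ 0.0194 -0.0047  0.    ]
[[-1.2, -4.9, -0.9], [-1.2, -4.9, -1.0], [-1.2, -4.9, -1.1]]
0.884999999999999
[... 449 characters left out ...]
99999996 0.020000000000000018 [ 0.0194 -0.0047  0.    ]
[[-1.1, -4.6, -2.1], [-1.1, -4.5, -2.1], [-1.1, -4.5, -2.2]]
1.1249999999999996 1.1849999999999996 0.020000000000000018 [ 0.0194 -0.0047  0.    ]
[[-1.1, -4.4, -2.3], [-1.1, -4.4, -2.4], [-1.1, -4.3, -2.5]]
1.1849999999999996 1.2449999999999997 0.020000000000000018 [ 0.0194 -0.0047  0.    ]
[[-1.0, -4.3, -2.6], [-1.0, -4.2, -2.7], [-1.0, -4.2, -2.8]]
1.2449999999999994 1.3049999999999995 0.020000000000000018 [ 0.0194 -0.0047  0.    ]
[[-1.0, -4.1, -2.9], [-1.0, -4.1, -2.9], [-1.0, -4.0, -3.0]]
1.3049999999999993 1.3649999999999993 0.020000000000000018 [ 0.0194 -0.0047  0.    ]
[[-1.0, -4.0, -3.1], [-0.9, -3.9, -3.2], [-0.9, -3.8, -3.3]]
```

Request:
{"api": "apply_moves", "payload": {"targets": "0.2 0.8 1.1 0 0 0 0; 0.2 0.8 1.1 0 0 0 0; 0 0 0 0 0 0 0; -1.7 -7 5.4 0.034 -0.0083 0 0; -1.7 -7.1 5.1 0.034 -0.0083 0 0; -1.8 -7.3 4.9 0.034 -0.0083 0 0; -1.8 -7.5 4.6 0.034 -0.0083 0 0; -1.8 -7.6 4.3 0.034 -0.0083 0 0; -1.9 -7.8 4.1 0.034 -0.0083 0 0; -1.9 -7.9 3.8 0.034 -0.0083 0 0"}}

```text
time_s: 6.53
tool_pos: [598.7, 32.4, 310.1]
tool_rot: [0.118, 0.971, -0.206, -0.026]
force: [1.2, -4.8, -11.2]
finger_gap: 0.12
gripper_force: 47.1
```

Request:
{"api": "apply_moves", "payload": {"targets": "-2.2 -9.2 4 0.0389 -0.0094 0 0; -2.3 -9.3 3.6 0.0389 -0.0094 0 0; -2.3 -9.5 3.2 0.0389 -0.0094 0 0; -2.3 -9.6 2.8 0.0389 -0.0094 0 0; -2.3 -9.7 2.4 0.0389 -0.0094 0 0; -2.4 -9.8 2 0.0389 -0.0094 0 0; -2.4 -9.8 1.6 0.0389 -0.0094 0 0; -2.4 -9.9 1.2 0.0389 -0.0094 0 0; -2.4 -9.9 0.8 0.0389 -0.0094 0 0; -2.4 -9.9 0.4 0.0389 -0.0094 0 0"}}

```text
time_s: 7.37
tool_pos: [575.3, -63.6, 332.2]
tool_rot: [0.12, 0.993, -0.008, -0.002]
force: [3.4, -2.0, -11.9]
finger_gap: 0.119
gripper_force: 47.7
```

Request:
{"api": "apply_moves", "payload": {"targets": "0 0 -1.5 0 0 0 0; 0 0 -1.5 0 0 0 0; 0 0 -1.5 0 0 0 0; 0 0 0 0 0 0 20; 0 0 0 0 0 0 20; 0 0 0 0 0 0 20; 0 0 -2.5 0 0 0 20; 0 0 -2.5 0 0 0 20; 0 0 -2.5 0 0 0 20; 0 0 0 0 0 0 20"}}

```text
time_s: 8.2
tool_pos: [575.6, -62.7, 321.3]
tool_rot: [0.12, 0.993, -0.009, -0.002]
force: [-0.8, -0.0, -0.4]
finger_gap: 0.235
gripper_force: 0.0
```

Request:
{"api": "apply_moves", "payload": {"targets": "-0.86 -3.54 0 0.0146 -0.0035 0 20; -0.86 -3.54 0 0.0146 -0.0035 0 20; -0.86 -3.54 -0.1 0.0146 -0.0035 0 20; -0.86 -3.54 -0.1 0.0146 -0.0035 0 20; -0.86 -3.54 -0.2 0.0146 -0.0035 0 20; -0.86 -3.54 -0.2 0.0146 -0.0035 0 20; -0.86 -3.54 -0.3 0.0146 -0.0035 0 20; -0.86 -3.54 -0.3 0.0146 -0.0035 0 20; 0 0 0 0 0 0 20; 0 0 0 0 0 0 20"}}

```text
time_s: 9.03
tool_pos: [568.7, -92.1, 320.8]
tool_rot: [0.121, 0.991, 0.05, 0.006]
force: [0.6, 0.4, -0.7]
finger_gap: 0.237
gripper_force: 0.0
```

```bash
python3 - <<'E'
from h import *
p=[574.08,-69.95,-.238]; M,_=console(p); o=env.observe(); pos=o['tool_pos']
l=M.T@(pos-pts(p,[(0,0,78)])[0]); lean=np.arctan2(-l[0],l[2]); print("R",np.hypot(l[0],l[2]),"lean pos",lean,"y",l[1])
z=M.T@R.from_quat(o['tool_rot']).as_matrix()[:,2]; print("tool lean",np.arctan2(z[0],-z[2]),"force console",M.T@o['force'],M.T@o['torque'])
Rr=243.
for a in np.arange(.765,1.42,.06):
    th=np.linspace(a,a+.06,5); P=np.array([M@[-np.sin(.663-t)*Rr,0,np.cos(.663-t)*Rr] for t in th]); print(round(a,3),np.diff(P,axis=0).mean(0).round(2))
E
```

```text
R 243.84477506298467 lean pos -0.09356864493902037 y 0.0060264365612185955
tool lean -0.10142410299922001 force console [-0.49986993  0.50605381 -0.74987269] [-0.00931848 -0.0797242   0.05352785]
0.765 [-0.85 -3.51 -0.48]
0.825 [-0.84 -3.48 -0.7 ]
0.885 [-0.83 -3.43 -0.91]
0.945 [-0.82 -3.37 -1.12]
1.005 [-0.8  -3.3  -1.32]
1.065 [-0.78 -3.22 -1.53]
1.125 [-0.76 -3.12 -1.72]
1.185 [-0.73 -3.02 -1.91]
1.245 [-0.7  -2.9  -2.09]
1.305 [-0.67 -2.77 -2.27]
1.365 [-0.64 -2.63 -2.44]
```

Request:
{"api": "apply_moves", "payload": {"targets": "-0.85 -3.5 -0.5 0.0146 -0.0035 0 20; -0.85 -3.5 -0.5 0.0146 -0.0035 0 20; -0.85 -3.5 -0.5 0.0146 -0.0035 0 20; -0.85 -3.5 -0.5 0.0146 -0.0035 0 20; 0 0 0 0 0 0 20; 0 0 0 0 0 0 20; 0 0 0 0 0 0 20; 0 0 0 0 0 0 20; 0 0 0 0 0 0 20; 0 0 0 0 0 0 20"}}

```text
time_s: 9.87
tool_pos: [565.4, -105.2, 318.7]
tool_rot: [0.12, 0.99, 0.08, 0.009]
force: [0.7, 0.7, 0.3]
finger_gap: 0.233
gripper_force: 0.0
```

Request:
{"api": "apply_moves", "payload": {"targets": "-0.84 -3.5 -0.7 0.0146 -0.0035 0 20; -0.84 -3.5 -0.7 0.0146 -0.0035 0 20; -0.84 -3.5 -0.7 0.0146 -0.0035 0 20; -0.84 -3.5 -0.7 0.0146 -0.0035 0 20; 0 0 0 0 0 0 20; 0 0 0 0 0 0 20; 0 0 0 0 0 0 20; 0 0 0 0 0 0 20; 0 0 0 0 0 0 20; 0 0 0 0 0 0 20"}}

```text
time_s: 10.7
tool_pos: [562.1, -119.2, 315.9]
tool_rot: [0.119, 0.987, 0.11, 0.012]
force: [1.0, 0.0, -1.1]
finger_gap: 0.235
gripper_force: 0.0
```

```bash
python3 - <<'E'
from h import *
import cv2
im=env.read_camera("wrist"); cv2.imwrite("pics/w3.png",im); print([(d['bbox'],round(d['conf'],2)) for d in env.recognise("wrist","bat_lip")[:2]])
E
```

```text
[([264.0, 203.9, 45.0, 145.1], 0.56)]
```

View pics/w3.png

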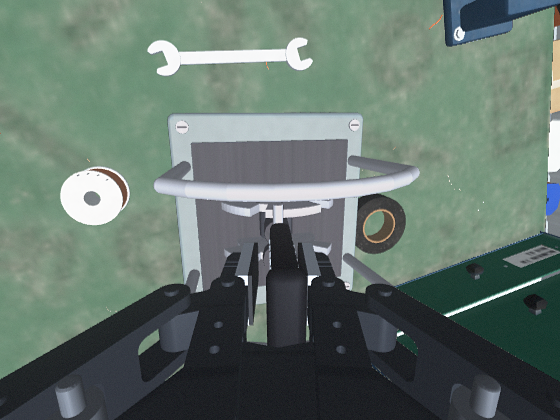

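The handle (column ~288) sits against the trailing pad and is being carried along by it. The bails, bobbin and spanner are clear, so I'll continue feeling.

Request:
{"api": "apply_moves", "payload": {"targets": "-0.83 -3.4 -0.9 0.0146 -0.0035 0 20; -0.83 -3.4 -0.9 0.0146 -0.0035 0 20; -0.83 -3.4 -0.9 0.0146 -0.0035 0 20; -0.83 -3.4 -0.9 0.0146 -0.0035 0 20; 0 0 0 0 0 0 20; 0 0 0 0 0 0 20; 0 0 0 0 0 0 20; 0 0 0 0 0 0 20; 0 0 0 0 0 0 20; 0 0 0 0 0 0 20"}}

```text
time_s: 11.63
tool_pos: [558.7, -132.8, 312.3]
tool_rot: [0.119, 0.983, 0.14, 0.016]
force: [0.4, 0.4, -0.4]
finger_gap: 0.239
gripper_force: 0.0
```

Request:
{"api": "apply_moves", "payload": {"targets": "-0.82 -3.4 -1.1 0.0146 -0.0035 0 20; -0.82 -3.4 -1.1 0.0146 -0.0035 0 20; -0.82 -3.4 -1.1 0.0146 -0.0035 0 20; -0.82 -3.4 -1.1 0.0146 -0.0035 0 20; 0 0 0 0 0 0 20; 0 0 0 0 0 0 20; 0 0 0 0 0 0 20; 0 0 0 0 0 0 20; 0 0 0 0 0 0 20; 0 0 0 0 0 0 20"}}

```text
time_s: 12.47
tool_pos: [555.5, -146.3, 307.9]
tool_rot: [0.118, 0.978, 0.169, 0.019]
force: [-0.9, 0.2, -0.3]
finger_gap: 0.231
gripper_force: 0.0
```

Request:
{"api": "apply_moves", "payload": {"targets": "-0.8 -3.3 -1.3 0.0146 -0.0035 0 20; -0.8 -3.3 -1.3 0.0146 -0.0035 0 20; -0.8 -3.3 -1.3 0.0146 -0.0035 0 20; -0.8 -3.3 -1.3 0.0146 -0.0035 0 20; 0 0 0 0 0 0 20; 0 0 0 0 0 0 20; 0 0 0 0 0 0 20; 0 0 0 0 0 0 20; 0 0 0 0 0 0 20; 0 0 0 0 0 0 20"}}

```text
time_s: 13.3
tool_pos: [552.3, -159.4, 302.8]
tool_rot: [0.118, 0.973, 0.198, 0.023]
force: [0.4, 0.6, -0.2]
finger_gap: 0.236
gripper_force: 0.0
```

Request:
{"api": "apply_moves", "payload": {"targets": "-0.8 -3.2 -1.5 0.0146 -0.0035 0 20; -0.8 -3.2 -1.5 0.0146 -0.0035 0 20; -0.8 -3.2 -1.5 0.0146 -0.0035 0 20; -0.8 -3.2 -1.5 0.0146 -0.0035 0 20; 0 0 0 0 0 0 20; 0 0 0 0 0 0 20; 0 0 0 0 0 0 20; 0 0 0 0 0 0 20; 0 0 0 0 0 0 20; 0 0 0 0 0 0 20"}}

```text
time_s: 14.13
tool_pos: [549.2, -172.0, 296.9]
tool_rot: [0.117, 0.966, 0.228, 0.026]
force: [-0.5, 0.7, 0.1]
finger_gap: 0.235
gripper_force: 0.0
```

Request:
{"api": "apply_moves", "payload": {"targets": "-0.76 -3.1 -1.7 0.0146 -0.0035 0 20; -0.76 -3.1 -1.7 0.0146 -0.0035 0 20; -0.76 -3.1 -1.7 0.0146 -0.0035 0 20; -0.76 -3.1 -1.7 0.0146 -0.0035 0 20; 0 0 0 0 0 0 20; 0 0 0 0 0 0 20; 0 0 0 0 0 0 20; 0 0 0 0 0 0 20; 0 0 0 0 0 0 20; 0 0 0 0 0 0 20"}}

```text
time_s: 14.97
tool_pos: [546.1, -184.5, 290.1]
tool_rot: [0.116, 0.959, 0.256, 0.029]
force: [0.5, -0.1, -0.0]
finger_gap: 0.235
gripper_force: 0.0
```

```bash
python3 - <<'E'
from h import *
import cv2
p=[574.08,-69.95,-.238]; M,_=console(p); o=env.observe(); pos=o['tool_pos']
l=M.T@(pos-pts(p,[(0,0,78)])[0]); print("R",np.hypot(l[0],l[2]),"val",.663-np.arctan2(-l[0],l[2]),"y",l[1],M.T@o['force'])
z=M.T@R.from_quat(o['tool_rot']).as_matrix()[:,2]; print("tool val",.663-np.arctan2(z[0],-z[2]))
im=env.read_camera("wrist"); cv2.imwrite("pics/w4.png",im); s=env.read_camera("scene")[160:300,190:350]; s=cv2.resize(s,(560,490),interpolation=cv2.INTER_CUBIC)
cv2.imwrite("pics/w4.png",cv2.hconcat([cv2.resize(im[170:380,180:380],(240,490)) if 0 else cv2.resize(im[150:395,160:280+120],(240,245)).repeat(2,0),s]))
E
```

```text
R 242.67434892403992 val 1.1702598713350758 y -0.1697703435698017 [ 0.00708584  0.47666226 -0.00584762]
tool val 1.1852578952112096
```

View pics/w4.png

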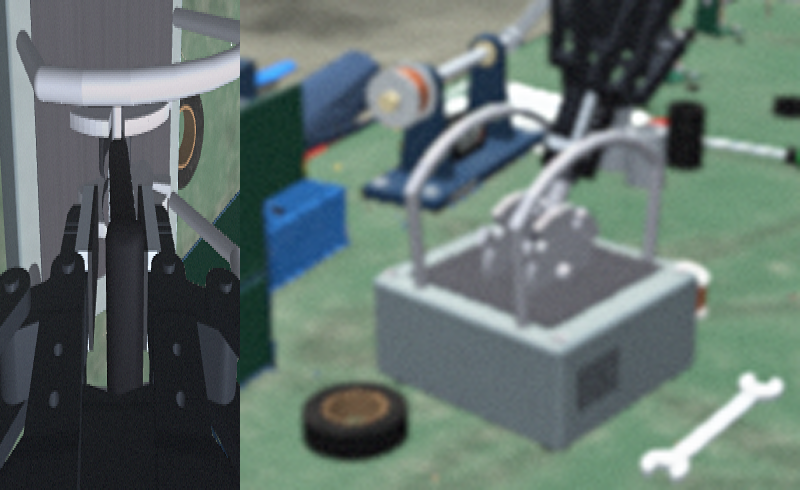

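The handle follows the gripper past vertical and hasn't caught yet. Its tilted shaft is at crop column ~120. I'll keep feeling.

Request:
{"api": "apply_moves", "payload": {"targets": "-0.73 -3 -1.9 0.0146 -0.0035 0 20; -0.73 -3 -1.9 0.0146 -0.0035 0 20; -0.73 -3 -1.9 0.0146 -0.0035 0 20; -0.73 -3 -1.9 0.0146 -0.0035 0 20; 0 0 0 0 0 0 20; 0 0 0 0 0 0 20; 0 0 0 0 0 0 20; 0 0 0 0 0 0 20; 0 0 0 0 0 0 20; 0 0 0 0 0 0 20"}}

```text
time_s: 15.9
tool_pos: [543.2, -196.7, 282.5]
tool_rot: [0.115, 0.951, 0.285, 0.033]
force: [0.2, 1.7, 2.1]
finger_gap: 0.238
gripper_force: 0.9
```

Request:
{"api": "apply_moves", "payload": {"targets": "-0.7 -2.9 -2 0.0146 -0.0035 0 20; -0.7 -2.9 -2.1 0.0146 -0.0035 0 20; 0 0 0 0 0 0 20; 0 0 0 0 0 0 20; 0 0 0 0 0 0 20; 0 0 0 0 0 0 20; 0 0 0 0 0 0 20; 0 0 0 0 0 0 20; 0 0 0 0 0 0 20; 0 0 0 0 0 0 20"}}

```text
time_s: 16.73
tool_pos: [542.2, -201.3, 279.0]
tool_rot: [0.114, 0.946, 0.301, 0.035]
force: [1.4, 5.8, 6.8]
finger_gap: 0.233
gripper_force: 3.0
```

The resistance rises tangentially, so the handle appears to have caught. I'll back off and press gently the other way to confirm it's blocked in both directions.

Request:
{"api": "apply_moves", "payload": {"targets": "0.7 2.9 2.1 -0.0146 0.0035 0 20; 0.7 2.9 2 -0.0146 0.0035 0 20; 0.73 3 1.9 -0.0146 0.0035 0 20; 0.73 3 1.9 -0.0146 0.0035 0 20; 0.73 3 1.9 -0.0146 0.0035 0 20; 0.73 3 1.9 -0.0146 0.0035 0 20; 0.76 3.1 1.7 -0.0146 0.0035 0 20; 0.76 3.1 1.7 -0.0146 0.0035 0 20; 0 0 0 0 0 0 20; 0 0 0 0 0 0 20"}}

```text
time_s: 17.57
tool_pos: [547.6, -178.2, 293.5]
tool_rot: [0.116, 0.963, 0.242, 0.028]
force: [-0.5, 0.9, -0.1]
finger_gap: 0.237
gripper_force: 0.0
```

Request:
{"api": "apply_moves", "payload": {"targets": "0.76 3.1 1.7 -0.0146 0.0035 0 20; 0.78 3.2 1.5 -0.0146 0.0035 0 20; 0.78 3.2 1.5 -0.0146 0.0035 0 20; 0.78 3.2 1.5 -0.0146 0.0035 0 20; 0 0 0 0 0 0 20; 0 0 0 0 0 0 20; 0 0 0 0 0 0 20; 0 0 0 0 0 0 20; 0 0 0 0 0 0 20; 0 0 0 0 0 0 20"}}

```text
time_s: 18.4
tool_pos: [550.7, -165.8, 299.4]
tool_rot: [0.117, 0.97, 0.213, 0.024]
force: [-0.1, 0.2, -0.4]
finger_gap: 0.23
gripper_force: 0.0
```

Request:
{"api": "apply_moves", "payload": {"targets": "0.78 3.2 1.5 -0.0146 0.0035 0 20; 0.8 3.3 1.3 -0.0146 0.0035 0 20; 0.8 3.3 1.3 -0.0146 0.0035 0 20; 0.8 3.3 1.3 -0.0146 0.0035 0 20; 0 0 0 0 0 0 20; 0 0 0 0 0 0 20; 0 0 0 0 0 0 20; 0 0 0 0 0 0 20; 0 0 0 0 0 0 20; 0 0 0 0 0 0 20"}}

```text
time_s: 19.23
tool_pos: [553.2, -154.7, 304.1]
tool_rot: [0.119, 0.976, 0.182, 0.021]
force: [-1.1, -7.7, -5.1]
finger_gap: 0.237
gripper_force: 2.8
```

```bash
python3 - <<'E'
from h import *
import cv2
p=[574.08,-69.95,-.238]; M,_=console(p); o=env.observe(); pos=o['tool_pos']
l=M.T@(pos-pts(p,[(0,0,78)])[0]); print("R",np.hypot(l[0],l[2]),"val",.663-np.arctan2(-l[0],l[2]),M.T@o['force'])
im=env.read_camera("wrist"); cv2.imwrite("pics/w5.png",im)
E
```

```text
R 242.40098790284935 val 1.031295610733353 [ 7.7077968   0.74316756 -5.1119525 ]
```

View pics/w5.png

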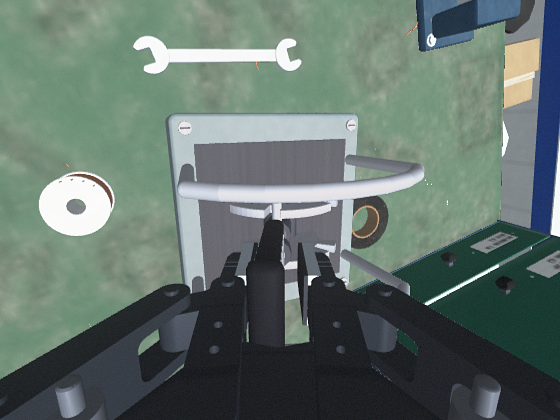

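It's blocked to the left as well (−9 N), so the handle is locked in RUN. I'll centre the cage, open it and withdraw along the handle.

Request:
{"api": "apply_moves", "payload": {"targets": "-0.8 -3.3 -1.3 0.0146 -0.0035 0 20; -0.8 -3.3 -1.3 0.0146 -0.0035 0 20; -0.8 -3.3 -1.3 0.0146 -0.0035 0 20; -0.8 -3.2 -1.5 0.0146 -0.0035 0 20; -0.8 -3.2 -1.5 0.0146 -0.0035 0 20; -0.8 -3.2 -1.5 0.0146 -0.0035 0 25; 0 0 0 0 0 0 45; 0 0 0 0 0 0 55; 0 0 0 0 0 0 55; 0 0 0 0 0 0 55"}}

```text
time_s: 20.12
tool_pos: [549.2, -171.8, 296.8]
tool_rot: [0.117, 0.966, 0.228, 0.026]
force: [-0.3, 0.0, 0.1]
finger_gap: 0.642
gripper_force: 0.0
```

Request:
{"api": "apply_moves", "payload": {"targets": "-0.8 -3.6 7.1 0 0 0 60; -0.8 -3.6 7.1 0 0 0 60; -0.8 -3.6 7.1 0 0 0 60; -1.6 -7 14 0 0 0 60; -1.6 -7 14 0 0 0 60; -1.6 -7 14 0 0 0 60; -1.6 -7 14 0 0 0 60; -1.6 -7 14 0 0 0 60; -1.6 -7 14 0 0 0 60; -1.6 -7 14 0 0 0 60"}}

```text
time_s: 20.95
tool_pos: [535.2, -232.7, 417.6]
tool_rot: [0.117, 0.966, 0.227, 0.027]
force: [0.6, 0.4, -0.3]
finger_gap: 0.702
gripper_force: 0.0
```

Request:
{"api": "apply_moves", "payload": {"targets": "-2 -10 20 0 0 0 60; -2 -10 20 0 0 0 60; -2 -10 20 0 0 0 60; 0 0 0 0 0 0 60; 0 0 0 0 0 0 60; 0 0 0 0 0 0 60; 0 0 0 0 0 0 60; 0 0 0 0 0 0 60; 0 0 0 0 0 0 60; 0 0 0 0 0 0 60"}}

```text
time_s: 21.78
tool_pos: [529.5, -261.7, 475.5]
tool_rot: [0.117, 0.966, 0.228, 0.026]
force: [-0.4, -0.5, 0.8]
finger_gap: 0.706
gripper_force: 0.0
```

```bash
python3 - <<'E'
from h import *
import cv2
p=[574.08,-69.95,-.238]; o=env.observe(); pos,rot=o['tool_pos'],o['tool_rot']
im=env.read_camera("wrist"); 
print([(d['bbox'],round(d['conf'],2)) for d in env.recognise("wrist","bat_lip")[:2]])
s=env.read_camera("scene"); top=env.read_camera("top")
S=cv2.resize(s[180:285,210:340],(390,315),interpolation=cv2.INTER_CUBIC)
W=cv2.resize(im[60:270,140:400],(390,315),interpolation=cv2.INTER_CUBIC)
cv2.imwrite("pics/fin.png",cv2.hconcat([W,S]))
for v in (1.07,1.1,1.13,1.16,1.2):
  for d in (0,8):
    c=lambda L:pts(p,L)
    e=[bat(.663-v,116+d,x,y) for x in(-7,7) for y in(-21,21)]
    a=projw(c(e),pos,rot); b=proj("scene",c(e))
    print(v,d,"wristcrop",((a-[140,60])*1.5).round().tolist(),"scenecrop",((b-[210,180])*3).round().tolist())
print(o['force'],o['time_s'])
E
```

```text
[([273.4, 163.0, 16.2, 50.5], 0.57)]
1.07 0 wristcrop [[227.0, 166.0], [226.0, 228.0], [205.0, 167.0], [205.0, 229.0]] scenecrop [[257.0, 11.0], [211.0, -1.0], [268.0, 14.0], [222.0, 3.0]]
1.07 8 wristcrop [[228.0, 168.0], [227.0, 232.0], [206.0, 169.0], [206.0, 232.0]] scenecrop [[260.0, -0.0], [213.0, -11.0], [271.0, 3.0], [225.0, -8.0]]
1.1 0 wristcrop [[221.0, 167.0], [221.0, 228.0], [200.0, 167.0], [200.0, 229.0]] scenecrop [[260.0, 11.0], [213.0, 0.0], [271.0, 15.0], [224.0, 4.0]]
1.1 8 wristcrop [[222.0, 168.0], [222.0, 232.0], [200.0, 169.0], [200.0, 232.0]] scenecrop [[263.0, 0.0], [217.0, -11.0], [274.0, 5.0], [227.0, -6.0]]
1.13 0 wristcrop [[216.0, 167.0], [216.0, 229.0], [194.0, 167.0], [195.0, 229.0]] scenecrop [[263.0, 12.0], [216.0, 1.0], [273.0, 17.0], [227.0, 5.0]]
1.13 8 wristcrop [[216.0, 169.0], [216.0, 232.0], [194.0, 169.0], [195.0, 232.0]] scenecrop [[266.0, 1.0], [219.0, -10.0], [276.0, 6.0], [230.0, -5.0]]
1.16 0 wristcrop [[211.0, 167.0], [211.0, 229.0], [189.0, 167.0], [190.0, 228.0]] scenecrop [[265.0, 13.0], [219.0, 2.0], [275.0, 18.0], [229.0, 7.0]]
1.16 8 wristcrop [[210.0, 169.0], [210.0, 232.0], [188.0, 169.0], [189.0, 232.0]] scenecrop [[269.0, 2.0], [222.0, -9.0], [279.0, 8.0], [233.0, -3.0]]
1.2 0 wristcrop [[203.0, 167.0], [204.0, 229.0], [182.0, 166.0], [183.0, 228.0]] scenecrop [[269.0, 15.0], [222.0, 3.0], [279.0, 20.0], [233.0, 9.0]]
1.2 8 wristcrop [[202.0, 169.0], [203.0, 232.0], [180.0, 168.0], [182.0, 232.0]] scenecrop [[273.0, 4.0], [226.0, -7.0], [282.0, 10.0], [236.0, -1.0]]
[-0.3889355  -0.4811248   0.75454932] 21.7833
```

View pics/fin.png

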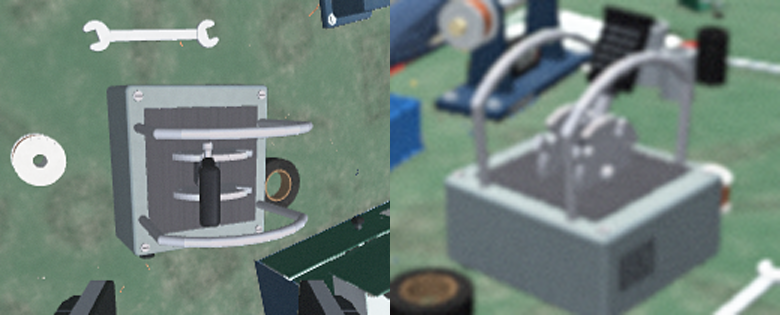

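The final view shows the handle standing to the right at about 1.10 rad. Its lip (wrist crop columns 199–220, scene crop rows ~5–20) fits the fully home prediction rather than the 8 mm rim. The spanner, tape roll and bobbin haven't moved, and nothing is touching the robot.

```bash
python3 -c "
from workcell import env
print(env.sign_off())"
```

```text
the job is handed in; nothing more can be done
None
```

The handle is fully home and locked in RUN at about 1.10 rad (blocked when pressed both ways), let go of, with the spanner, tape roll and bobbin left where they lay; handed in at about 22 s.

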